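Lay the shoe-repair pieces on their outlines

ROBOT

A 6-joint arm with a two-finger parallel gripper is mounted at the origin on the work surface. World frame = base frame: x ahead of the robot, y to its left, z up, the work surface at z = 0. Lengths are in mm, angles in rad, forces in N, time in s.
With the tool pointing down it reaches from about 350 to 875 mm from the base axis. Payload 4.2 kg.
Tool frame: the origin (TCP) lies at the very end of the fingers, on their centre line; the grasp point (between the pads) lies arm.grip_point_offset behind it (arm.grip_point_offset is the distance from the TCP to the grasp point, in mm); z points along the fingers, y is the line along which they close (so a half turn about z gives the same grasp; the last joint's range is limited). The gripper opens to 85 mm and grips with 20 to 120 N. Pads are 22 mm wide; open, the fingers measure 114 mm over their backs; the gripper's body (76 mm by 85 mm) begins 54 mm behind the grasp point. The pads swing forward as they close: fully open they stand 13 mm farther back than shut.
Start: joints at [1.364, 0.385, 0.008, 0, -1.194, -0.259], TCP at [280.677, 558.408, 231.312] pointing down, gripper open.
Joint ranges: [-3.14, 3.14], [-1.21, 2.06], [-1.07, 1.41], [-3.16, 2.05], [-2.99, -0.16], [-3.1, 3.1]. Speed limits (rad/s): [2.79, 2.79, 3.14, 3.14, 3.14, 3.14].

INTERFACE

Orientations are given as a unit quaternion [x, y, z, w].
In Python, from bench import arm, cams, ticket gives the robot as it stands.
- The arm moves only by the tool servo_tool, never from a script. Its argument "commands" is a list that holds one entry, the list of rows, each a list of 7 numbers: the closure in counts, from 0 (fully open) to 255 (shut), then the shift along the tool's x, y, z in m, then the turn, a rotation vector about the tool's x, y, z in degrees. In form: [[[grip, x, y, z, ax, ay, az], ...]]. A call has 1 to 10 rows; each row shifts and turns the commanded pose from where the row before left it, along the tool's axes as they then stand; what a row does not reach is not made up. A row lasts 1/12 s, in which the tool goes at most 41.7 mm and 7.16 degrees, less where a joint would pass 70% of its speed; a pose out of reach is approached as far as the arm can. A call with a gripper value outside its range is refused whole. The fingers move at their own pace and stop on an object; the grip force is fixed at half the most. Time passes only in rows, so rows that do not move let the fingers close. It gives the time, the measured TCP pose, the force, the opening and the grip force at its end, in the units of the state.
- arm.read_state(): the state, without advancing time (a new reading comes with each control period).
- cams.get_image(name): name is "side" or "top"; returns a dict with "frame" (400x640x3 uint8, blue, green, red), "K" (3x3 intrinsics, pixels), "k1" (the pictures are not rectified: a ray, as slopes to the right and down, at radius r is drawn at 1 + k1 r^2 times it, then the intrinsics apply), "T" (4x4, takes a point from camera to world coordinates). Camera axes: x right, y up, looking along -z (the intrinsics and any distortion apply to the point x, -y, -z); pixel columns grow to the right and rows downward; lengths in mm; the calibration is good to about 2 mm. A picture is of the moment at which its call begins. There is no depth.
- ticket.job_done(): hands the job in; it is judged then, once.
The state is a dict: "clock": time; "joints": joint angles; "joint_vel": joint speeds; "joint_efforts": joint torques, N m; "position": TCP position; "ee_rot": TCP orientation; "contact_force": force on the tool from outside, world axes, zero at the start; "wrist_torque": the same for the moment, N m; "gripper_width": finger opening in mm; "grasp_force": force on a finger pad.
Only numpy, scipy, OpenCV 4.12 (cv2) and the standard library are available. Lean on these libraries where they do the work, as an engineer would, in place of code of your own. Each camera call takes 0.05 s, during which the arm holds its last target. There are 200 camera calls.

TASK

The four repair pieces (big heel, small heel, toe piece and shank) lie mixed up on the bench among four job cards. Lay each piece flat, rubber still up, on the card that bears its outline, so that it fills the outline and points the same way round as it. Leave the hammer and the tin where they are.

Things in the scene. Friction and masses are not known exactly. Their poses are not given: they have to be found in the camera images.
- heel: Big heel: D-shaped block 64 mm long (x), 58 mm wide (y), 24 mm high; its back is a half circle of 29 mm radius. Dark brown leatherboard under 6 mm of dark grey rubber; loose, flat on the bench, rubber up. Origin: centre of the underside (middle of both plan sizes). z up; x points from the round back to the straight front edge.
- small_heel: Small heel: D-shaped block 42 mm long (x), 38 mm wide (y), 30 mm high; its back is a half circle of 19 mm radius. Dark brown leatherboard under 6 mm of dark grey rubber; loose, flat on the bench, rubber up. Origin: centre of the underside (middle of both plan sizes). z up; x points from the round back to the straight front edge.
- toe_piece: Toe piece: wide flat piece 32 mm along x, 76 mm along y, 12 mm high; the two back corners are rounded to 16 mm radius, the front edge is straight with square corners. Dark brown leatherboard under 6 mm of dark grey rubber; loose, flat on the bench, rubber up. Origin: centre of the underside (middle of both plan sizes). z up; x points from the round back to the straight front edge.
- shank: Shank: narrow straight bar with round ends, 96 mm long (x), 18 mm wide (y), 12 mm high. Dark brown leatherboard under 6 mm of dark grey rubber; loose, flat on the bench, rubber up. Origin: centre of the underside; z up. Its two ends are alike.
- heel_card: Card with the outline of the big heel. Cream card 116 x 92 x 3 mm, fixed flat on the bench; black outline 1.5 mm larger all round than the piece; small brass eyelet near its -x end. Origin: centre of the underside, x along the 116 mm side, z up. The outline is centred 18 mm to +x of the card centre (y = 0), straight edge at +x, away from the eyelet: the piece's x must point along the card's x.
- small_heel_card: Card with the outline of the small heel. Cream card 116 x 92 x 3 mm, fixed flat on the bench; black outline 1.5 mm larger all round than the piece; small brass eyelet near its -x end. Origin: centre of the underside, x along the 116 mm side, z up. The outline is centred 18 mm to +x of the card centre (y = 0), straight edge at +x, away from the eyelet: the piece's x must point along the card's x.
- toe_piece_card: Card with the outline of the toe piece. Cream card 116 x 92 x 3 mm, fixed flat on the bench; black outline 1.5 mm larger all round than the piece; small brass eyelet near its -x end. Origin: centre of the underside, x along the 116 mm side, z up. The outline is centred 18 mm to +x of the card centre (y = 0), straight edge at +x, away from the eyelet: the piece's x must point along the card's x.
- shank_card: Card with the outline of the shank. Cream card 116 x 92 x 3 mm, fixed flat on the bench; black outline 1.5 mm larger all round than the piece; small brass eyelet in its -x, +y corner. Origin: centre of the underside, x along the 116 mm side, z up. The outline is centred on the card, its long side along x; the shank may lie either way round.
- hammer: Bystander: hammer, 240 mm long, lying on the bench at the right of the work (-y side). Origin about the middle of its length, on the underside; handle towards its -x.
- tin: Bystander: low round metal tin, 84 mm across, 45 mm high, standing on the bench at the left of the work (+y side). Origin: centre of the underside.
Mind the look-alikes: they are no part of the job. What is shaped like the heel but orange is not meant. Leave any green look-alike of the small_heel alone.

How it is judged (in metres and radians):
At the end, for the whole second after the job is handed in: Each piece lies flat on its own card, its centre within 10 mm (along each of the card's x and y) of the outline's centre, turned within 0.22 rad of the outline and the same way round (the shank either way), at rest; the hammer and the tin are within 30 mm of where they started (x of heel in the frame of heel_card between 0.008 and 0.028 m and y of heel in the frame of heel_card between -0.01 and 0.01 m and angle between the x axis of heel and the x axis of heel_card, either way round below 0.22 rad and height (world z) of each of heel, small_heel, toe_piece, shank below 0.008 m and angle between each of heel, small_heel, toe_piece, shank's own z axis and vertical below 0.1 rad and linear speed of each of heel, small_heel, toe_piece, shank below 0.01 m/s and angular speed of each of heel, small_heel, toe_piece, shank below 0.1 rad/s and x of heel_card in the frame of heel below 0 m and x of small_heel in the frame of small_heel_card between 0.008 and 0.028 m and y of small_heel in the frame of small_heel_card between -0.01 and 0.01 m and angle between the x axis of small_heel and the x axis of small_heel_card, either way round below 0.22 rad and x of small_heel_card in the frame of small_heel below 0 m and x of toe_piece in the frame of toe_piece_card between 0.008 and 0.028 m and y of toe_piece in the frame of toe_piece_card between -0.01 and 0.01 m and angle between the x axis of toe_piece and the x axis of toe_piece_card, either way round below 0.22 rad and x of toe_piece_card in the frame of toe_piece below 0 m and x of shank in the frame of shank_card between -0.01 and 0.01 m and y of shank in the frame of shank_card between -0.01 and 0.01 m and angle between the x axis of shank and the x axis of shank_card, either way round below 0.22 rad and distance of each of hammer, tin from where it was at the start of the episode below 0.03 m); the robot touches nothing.
It fails at once if the hammer was moved more than 30 mm (distance of hammer from where it was at the start of the episode above 0.03 m).
It fails at once if the tin was moved more than 30 mm (distance of tin from where it was at the start of the episode above 0.03 m).
It also fails if it takes over 106 s, if anything falls off the work surface, if the arm or the gripper's body presses on something with over 40 N, if the wrist force passes 120 N, or if a joint passes its speed limit or range.

## Working session

There is one attempt and no reset: what is moved stays moved. The work goes in short steps, Python scripts to look and compute and a tool call to move; the robot and the scene stay as the last step left them, time stands still between calls to the robot, and variables do not carry over. Pictures are saved under pics/ and viewed, at most 14 in all, crops included, and the job is handed in when it is done.

Besides the shell and the picture viewer there is one more tool, called after ">>>" by a JSON object that holds its "method" and its "body". servo_tool: Moves the arm, as the interface text tells. Its arguments: {"type":"object","properties":{"commands":{"type":"array","items":{"type":"array","items":{"type":"array","items":{"type":"number"}}}}},"required":["commands"]}

```bash
ls; mkdir -p pics; python3 - <<'E'
from bench import arm,cams
import cv2,numpy as np
print(arm.read_state(), arm.grip_point_offset)
for n in("top","side"):
    d=cams.get_image(n); np.savez(f"{n}0.npz",**d); cv2.imwrite(f"pics/{n}0.png",d["frame"]); print(n,d["K"],d["k1"],d["T"])
E
```

```text
pics
{'clock': 0.0, 'joints': array([ 1.36360731e+00,  3.85595437e-01,  6.55965776e-03, -4.89515618e-04,
       -1.19396914e+00, -2.58620524e-01]), 'joint_vel': array([ 4.80592256e-04,  1.51895102e-04,  1.87571932e-04,  1.63340842e-04,
       -5.07802125e-04,  3.33638942e-05]), 'joint_efforts': array([-4.88105923e-05, -3.92296994e+01,  1.88399470e+01,  4.18615133e+00,
       -4.63757257e-03,  1.92875476e-07]), 'position': array([280.42444347, 557.88545687, 230.17361673]), 'ee_rot': array([ 9.72978598e-01, -2.30892566e-01, -1.99015373e-04,  1.10977887e-03]), 'contact_force': array([-0.72229374, -0.26902132,  0.54801842]), 'wrist_torque': array([ 0.04471596,  0.01954595, -0.04155786]), 'grasp_force': 0.0, 'gripper_width': 85.16701190639333} 18.700000000000003
top [[391.39658265   0.         326.39396903]
 [  0.         391.39658265 196.87699007]
 [  0.           0.           1.        ]] 0.008506060928489632 [[-6.52881622e-03  9.97773098e-01 -6.63793577e-02  3.72660099e+02]
 [-9.99978493e-01 -6.47300782e-03  1.05579118e-03 -9.03346921e+00]
 [ 6.23765936e-04  6.63848232e-02  9.97793900e-01  1.20017615e+03]
 [ 0.00000000e+00  0.00000000e+00  0.00000000e+00  1.00000000e+00]]
side [[479.71356124   0.         317.52923943]
 [  0.         479.71356124 195.18494769]
 [  0.           0.           1.        ]] 0.018103676002615938 [[ 7.81318640e-01  3.99643190e-01 -4.79402236e-01 -2.35434556e+02]
 [-6.23989444e-01  5.16613721e-01 -5.86299785e-01 -8.67918176e+02]
 [ 1.33550569e-02  7.57228885e-01  6.53013061e-01  1.00950848e+03]
 [ 0.00000000e+00  0.00000000e+00  0.00000000e+00  1.00000000e+00]]
```

View pics/top0.png

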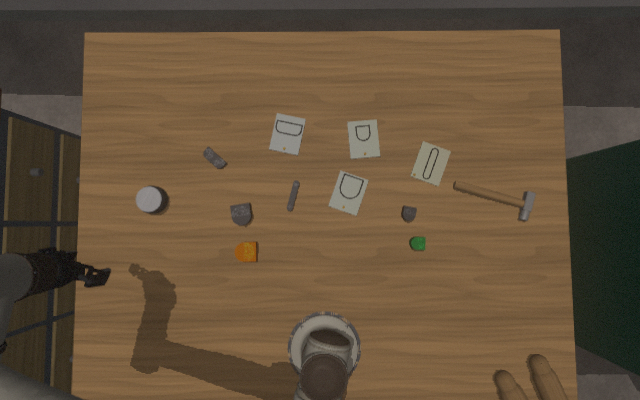

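View pics/side0.png

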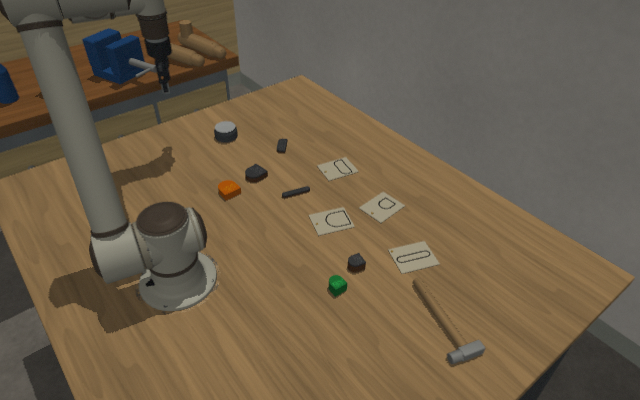

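Candidates in the top view: big heel is dark (241,213), versus the orange look-alike (247,252). Small heel is dark (409,213), versus the green one (419,243). The toe piece is at (215,157) and the shank at (293,196). Cards: toe (288,134), small heel (364,139), shank (431,164), heel (349,193). The tin is at (151,200) and the hammer at (495,195).

```bash
cat > h.py <<'E'
import numpy as np,cv2
def rays(d,px):
    K=d["K"];px=np.atleast_2d(px).astype(float)
    dist=np.array([float(d["k1"]),0,0,0])
    u=cv2.undistortPoints(px.reshape(-1,1,2),K,dist).reshape(-1,2)
    v=np.c_[u[:,0],-u[:,1],-np.ones(len(u))]
    T=d["T"];return T[:3,3],v@T[:3,:3].T
def plane(d,px,z):
    o,v=rays(d,px);return o+v*((z-o[2])/v[:,2])[:,None]
def proj(d,P):
    T=d["T"];c=(np.atleast_2d(P)-T[:3,3])@T[:3,:3];c=c*[1,-1,-1]
    return cv2.projectPoints(c,np.zeros(3),np.zeros(3),d["K"],np.array([float(d["k1"]),0,0,0]))[0].reshape(-1,2)
def tri(d1,p1,d2,p2):
    a,u=rays(d1,p1);b,v=rays(d2,p2);u=u[0]/np.linalg.norm(u[0]);v=v[0]/np.linalg.norm(v[0])
    s=np.linalg.lstsq(np.c_[u,-v],b-a,rcond=None)[0]
    A=a+s[0]*u;B=b+s[1]*v;return (A+B)/2,np.linalg.norm(A-B)
E
python3 - <<'E'
import numpy as np,cv2
from h import *
D={n:dict(np.load(n+"0.npz")) for n in("top","side")}
C={"top":dict(heel=(241,213),small=(409,213),toe=(215,157),shank=(293,196),cheel=(349,193),csmall=(364,139),ctoe=(288,134),cshank=(431,164)),
"side":dict(heel=(256,173),small=(356,263),toe=(282,146),shank=(296,192),cheel=(332,221),csmall=(382,206),ctoe=(338,168),cshank=(414,257))}
rows=[];cen={}
for n,d in D.items():
    f=d["frame"]; r=[]
    hsv=cv2.cvtColor(f,cv2.COLOR_BGR2HSV)
    for k,(x,y) in C[n].items():
        if k[0]=="c":
            g=(hsv[...,1]<75)&(hsv[...,2]>110)
            m=cv2.morphologyEx(g.astype(np.uint8),cv2.MORPH_CLOSE,np.ones((5,5)))
        else: m=((f.max(2)<95)).astype(np.uint8)
        c,_=cv2.findContours(m,cv2.RETR_EXTERNAL,cv2.CHAIN_APPROX_NONE)
        c=max(c,key=lambda q:cv2.pointPolygonTest(q,(x,y),True))
        mo=cv2.moments(c);cx=(mo["m10"]/mo["m00"],mo["m01"]/mo["m00"]);cen[n,k]=cx
        if n=="top":
            w=plane(d,c.reshape(-1,2),3. if k[0]=="c" else 12)
            R=cv2.minAreaRect(w[:,:2].astype(np.float32));print(k,np.round(cx,1),np.round(R[0],1),np.round(R[1],1),round(R[2],1),"pix",mo["m00"])
        s=24 if k[0]!="c" else 32
        cr=cv2.resize(f[y-24:y+24,x-24:x+24],(200,200),interpolation=cv2.INTER_CUBIC)
        r.append(np.clip(cr*(1.8 if k[0]!="c" else 1),0,255).astype(np.uint8))
        
    rows+= [np.hstack(r[:4]),]
    if n=="top": rows.append(np.hstack(r[4:]))
for k in C["top"]: print(k,*tri(D["top"],cen["top",k],D["side"],cen["side",k]))
cv2.imwrite("pics/m1.png",np.vstack(rows))
E
```

```text
heel [242. 214.] [398.2 245.4] [69.5 64.5] 10.0 pix 388.5
small [408.1 213.4] [ 397.6 -257.3] [43.9 47.7] 77.6 pix 178.0
toe [214.2 158.4] [571.5 331.9] [81.3 33. ] 49.2 pix 232.0
shank [292.9 195.8] [455.5  91.2] [20.8 93.8] 74.7 pix 168.5
cheel [348.1 192.6] [465.1 -77.2] [ 92.9 117.8] 70.4 pix 1095.0
csmall [363.1 138.7] [ 632.2 -125.4] [117.9  93.2] 5.0 pix 1062.5
ctoe [286.9 133.7] [649.1 110.7] [ 92.8 118.6] 77.7 pix 1065.5
cshank [430.1 163.3] [ 554.5 -330.8] [ 91.8 117.3] 69.2 pix 1060.5
heel [402.19351637 246.00582093   8.91030631] 1.5666607515586344
small [ 400.69360502 -258.63845713   10.87604044] 2.1474117447224486
toe [574.09354951 335.06801551   0.69402726] 0.8183792628152838
shank [456.2804411   92.26331633   2.76012417] 0.1151260799526526
cheel [465.41435885 -77.35055127  -2.88257146] 0.025450496875100505
csmall [ 633.15272042 -125.74639272   -3.51852149] 0.40285342560153503
ctoe [650.94129901 111.24884747  -4.21669018] 0.32147578931954407
cshank [ 554.87519795 -332.14524701   -2.79581211] 0.14307676420985316
```

View pics/m1.png

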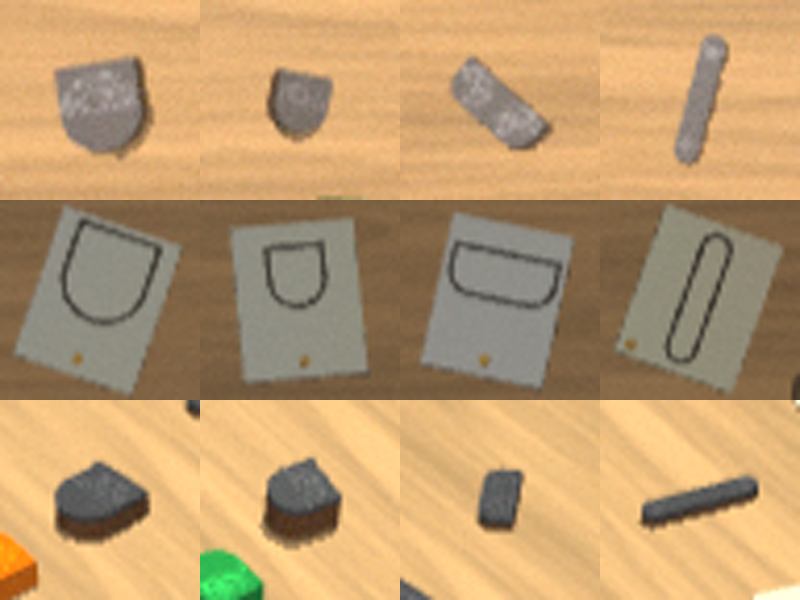

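The crops confirm the choice. The dark grey pieces are the job pieces, and the card outlines match by shape. I'll refine the top faces and heights once, then move.

```bash
cat > meas.py <<'E'
from h import *
C={"top":dict(heel=(241,213),small=(409,213),toe=(215,157),shank=(293,196)),
"side":dict(heel=(256,170),small=(356,259),toe=(282,145),shank=(296,191))}
H=dict(heel=24,small=30,toe=12,shank=12)
def face(d,n,xy,S=8,r=20):
    x,y=xy;f=d["frame"][y-r:y+r,x-r:x+r]
    u=cv2.resize(f,None,fx=S,fy=S,interpolation=cv2.INTER_CUBIC).astype(int)
    v=u.max(2);s=u[...,2]-u[...,0]   # red - blue: wood/brown high, rubber low
    ctr=slice(r*S-2*S,r*S+2*S);t=np.median(v[ctr,ctr])
    wood=np.percentile(v,75);ws=np.percentile(s,75);rs=np.median(s[ctr,ctr])
    m=((v>0.68*t)&(s<(rs+ws)/2)) if n=="top" else (s<rs+8)&(v<(t+wood)/2)
    m=cv2.morphologyEx(m.astype(np.uint8),cv2.MORPH_OPEN,np.ones((9,9)))
    c,_=cv2.findContours(m,cv2.RETR_EXTERNAL,cv2.CHAIN_APPROX_NONE)
    c=max(c,key=lambda q:cv2.pointPolygonTest(q,(r*S,r*S),True))
    vis=np.clip(u*1.8,0,255).astype(np.uint8);cv2.drawContours(vis,[c],-1,(0,255,0),1)
    p=(c.reshape(-1,2)+.5)/S-.5+[x-r,y-r]
    mo=cv2.moments(p.astype(np.float32).reshape(-1,1,2));return p,np.array([mo["m10"],mo["m01"]])/mo["m00"],vis
E
python3 - <<'E'
from meas import *
D={n:dict(np.load(n+"0.npz")) for n in("top","side")}
V=[[],[]]
for k in H:
    pt,ct,v1=face(D["top"],"top",C["top"][k]);ps,cs,v2=face(D["side"],"side",C["side"][k])
    V[0].append(v1[60:260,60:260] if k!="shank" and k!="x" else cv2.resize(v1,(200,200)));V[1].append(v2[60:260,60:260] if k!="shank" else cv2.resize(v2,(200,200)))
    P,e=tri(D["top"],ct,D["side"],cs)
    w=plane(D["top"],pt,H[k])[:,:2].astype(np.float32);R=cv2.minAreaRect(w)
    ws=plane(D["side"],ps,H[k])[:,:2].astype(np.float32);R2=cv2.minAreaRect(ws)
    print(k,"tri",P.round(1),e.round(1),"rect",np.round(R[0]+R[1]+(R[2],),1),"side",np.round(R2[0]+R2[1]+(R2[2],),1))
cv2.imwrite("pics/m2.png",cv2.resize(np.vstack([np.hstack(v) for v in V]),(800,400)))
for p in ((419,243),(455,186),(247,252),(151,200)):print(p,plane(D["top"],p,15).round())
print(proj(D["top"],[0,0,0]))
E
```

```text
heel tri [403.1 248.4  16.5] 1.3 rect [400.  246.7  65.3  60.1   8.8] side [395.9 239.5  65.9  61.7   8.1]
small tri [ 401.7 -257.6   22.7] 1.4 rect [ 399.  -254.3   43.9   45.4   78.7] side [ 396.1 -261.6   40.3   43.    77.5]
toe tri [574.2 335.2   3.7] 0.6 rect [571.7 333.2  81.4  34.3  48.6] side [567.9 326.2  77.9  31.   48.3]
shank tri [457.5  92.8   4.7] 0.2 rect [457.   92.   21.3  96.4  74.8] side [453.1  85.7  21.3  93.9  74.3]
(419, 243) [[ 311. -288.   15.]]
(455, 186) [[ 482. -401.   15.]]
(247, 252) [[287. 229.  15.]]
(151, 200) [[445. 521.  15.]]
[[323.93831007 347.76848834]]
```

View pics/m2.png

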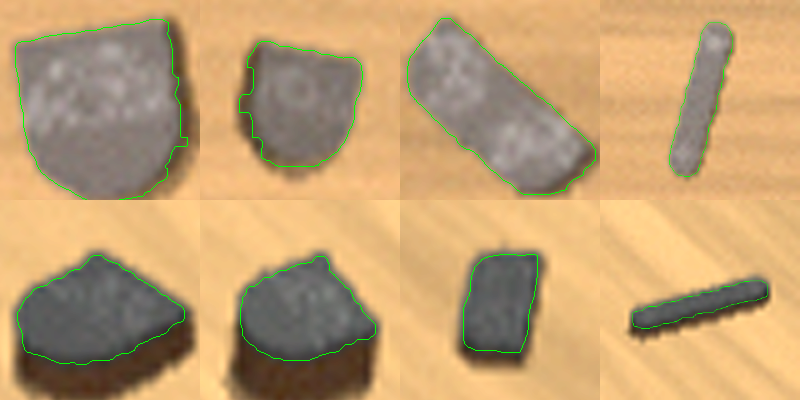

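In the close crop the toe piece's straight front faces upper right (yaw -41°). The heel yaw is 9°, the small heel -12° and the shank -15°. The triangulated heights share a bias of about -7 mm. Measured relative to the cards they agree with the description. The top view projects the base centre correctly, so I'll use the top view.

```bash
cat > go.py <<'E'
import sys,numpy as np
from scipy.spatial.transform import Rotation as R
from bench import arm
s=arm.read_state();r=R.from_quat(s["ee_rot"]);M=r.as_matrix();psi=np.degrees(np.arctan2(M[1,0],M[0,0]))
print("t",round(s["clock"],2),"p",s["position"].round(1),"psi",round(psi,1),"tilt",(M[:2,2]*57.3).round(2),"w",round(s["gripper_width"],1),"F",s["contact_force"].round(1))
for a in sys.argv[1:]:
    x,y,z,p=map(float,a.split(","));q=np.radians(p)
    d=np.array([x,y,z])-s["position"]
    print("turn az",round(psi-p,1),"| then shift mm",np.round([d[0]*np.cos(q)+d[1]*np.sin(q),d[0]*np.sin(q)-d[1]*np.cos(q),-d[2]],1))
E
python3 go.py 407.9,247.8,100,9
```

```text
t 0.1 p [280.5 558.  230.3] psi -26.7 tilt [-0.04 -0.1 ] w 85.3 F [-0.3 -0.1 -0.6]
turn az -35.7 | then shift mm [ 77.3 326.3 130.3]
```

>>> {"method": "servo_tool", "body": {"commands": [[[0,0,0,0,0,0,-7.14],[0,0,0,0,0,0,-7.14],[0,0,0,0,0,0,-7.14],[0,0,0,0,0,0,-7.14],[0,0,0,0,0,0,-7.14]]]}}

```text
clock: 0.52
position: [280.5, 558.1, 230.6]
ee_rot: [0.997, 0.082, -0.0, 0.001]
contact_force: [0.2, -0.4, -0.0]
gripper_width: 85.2
grasp_force: 0.0
```

>>> {"method": "servo_tool", "body": {"commands": [[[0,0.0077,0.0326,0.013,0,0,0],[0,0.0077,0.0326,0.013,0,0,0],[0,0.0077,0.0326,0.013,0,0,0],[0,0.0077,0.0326,0.013,0,0,0],[0,0.0077,0.0326,0.013,0,0,0],[0,0.0077,0.0326,0.013,0,0,0],[0,0.0077,0.0326,0.013,0,0,0],[0,0.0077,0.0326,0.013,0,0,0],[0,0.0077,0.0326,0.013,0,0,0],[0,0.0077,0.0326,0.013,0,0,0]]]}}

```text
clock: 1.35
position: [407.9, 246.8, 100.7]
ee_rot: [0.997, 0.079, -0.0, 0.0]
contact_force: [1.4, -1.0, -0.1]
gripper_width: 85.4
grasp_force: 0.0
```

>>> {"method": "servo_tool", "body": {"commands": [[[0,0,0,0,0,0,0],[0,0,0,0,0,0,0],[0,0,0,0,0,0,0]]]}}

```text
clock: 1.6
position: [408.2, 248.7, 101.4]
ee_rot: [0.997, 0.078, 0.0, -0.0]
contact_force: [-0.2, 0.7, 0.9]
gripper_width: 85.3
grasp_force: 0.0
```

```bash
python3 go.py 407.9,247.8,6,9; python3 - <<'E'
from bench import cams,arm
from h import *
p=arm.read_state()["position"]
o=[]
for n in("top","side"):
    d=cams.get_image(n);c=proj(d,p)[0];print(n,c);x,y=c.astype(int)
    o.append(cv2.resize(d["frame"][max(y-50,0):y+50,max(x-50,0):x+50],(400,400),interpolation=cv2.INTER_CUBIC))
cv2.imwrite("pics/m3.png",np.hstack(o))
E
```

```text
t 1.6 p [408.2 248.7 101.4] psi 9.0 tilt [0.03 0.02] w 85.3 F [-0.2  0.7  0.9]
turn az -0.0 | then shift mm [-0.4  0.8 95.4]
top [234.18801768 210.84768171]
side [253.98809903 150.01856552]
```

View pics/m3.png

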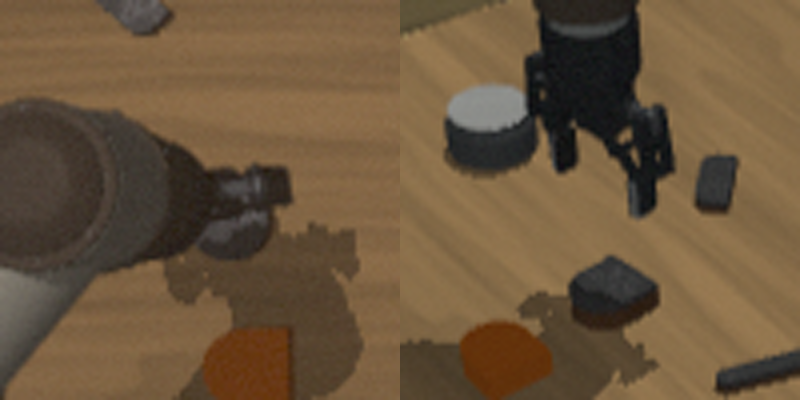

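The top view shows the gripper over the heel and the fingers straddling it, and the side view agrees. Descending and closing.

>>> {"method": "servo_tool", "body": {"commands": [[[0,0,0,0.03,0,0,0],[0,0,0,0.025,0,0,0],[0,0,0,0.02,0,0,0],[0,0,0,0.015,0,0,0],[0,0,0,0.009,0,0,0],[0,0,0,0,0,0,0]]]}}

```text
clock: 2.2
position: [407.0, 248.7, 0.9]
ee_rot: [0.997, 0.079, -0.001, 0.001]
contact_force: [-0.1, 0.3, 0.3]
gripper_width: 85.6
grasp_force: 0.0
```

>>> {"method": "servo_tool", "body": {"commands": [[[130,0,0,0,0,0,0],[130,0,0,0,0,0,0],[130,0,0,0,0,0,0],[130,0,0,0,0,0,0],[130,0,0,0,0,0,0],[130,0,0,0,0,0,0],[130,0,0,0,0,0,0],[130,0,0,0,0,0,0]]]}}

```text
clock: 2.87
position: [408.5, 249.5, 3.8]
ee_rot: [0.997, 0.079, 0.001, -0.001]
contact_force: [-2.0, 1.7, 5.6]
gripper_width: 56.9
grasp_force: 65.5
```

```bash
python3 go.py 407.9,247.8,6,9; python3 - <<'E'
from bench import cams,arm
from h import *
p=arm.read_state()["position"]
o=[]
for n in("top","side"):
    d=cams.get_image(n);np.savez(n+"1.npz",**d);c=proj(d,p)[0];print(n,c);x,y=c.astype(int)
    o.append(cv2.convertScaleAbs(cv2.resize(d["frame"][max(y-30,0):y+30,max(x-30,0):x+30],(400,400),interpolation=cv2.INTER_CUBIC),alpha=1.8))
cv2.imwrite("pics/m4.png",np.hstack(o))
E
```

```text
t 2.87 p [408.5 249.5   3.8] psi 9.0 tilt [0.12 0.13] w 56.9 F [-2.   1.7  5.6]
turn az 0.0 | then shift mm [-0.9  1.6 -2.2]
top [241.41913885 211.71819815]
side [256.06551091 173.55647158]
```

View pics/m4.png

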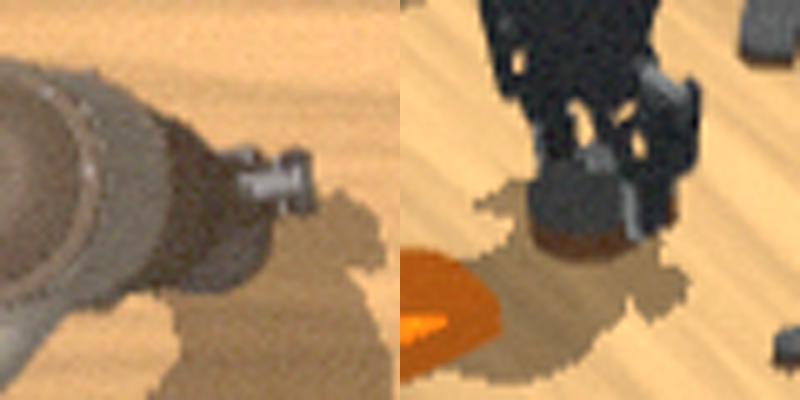

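>>> {"method": "servo_tool", "body": {"commands": [[[130,0,0,-0.01,0,0,0],[130,0,0,-0.03,0,0,0],[130,0,0,-0.03,0,0,0],[130,0,0,0,0,0,7.1],[130,0,0,0,0,0,7.1],[130,0,0,0,0,0,7.1],[130,0,0,0,0,0,7.1],[130,0,0,0,0,0,0.2],[130,0,0,0,0,0,0]]]}}

```text
clock: 3.72
position: [407.7, 248.4, 72.5]
ee_rot: [0.986, -0.169, 0.0, -0.0]
contact_force: [-0.4, 1.2, -0.9]
gripper_width: 56.6
grasp_force: 64.6
```

```bash
python3 go.py 489.6,-85.9,25,-19.6
```

```text
t 3.72 p [407.7 248.4  72.5] psi -19.4 tilt [0.01 0.02] w 56.6 F [-0.4  1.2 -0.9]
turn az 0.2 | then shift mm [189.3 287.5  47.5]
```

>>> {"method": "servo_tool", "body": {"commands": [[[130,0.0189,0.0287,0,0,0,0],[130,0.0189,0.0287,0,0,0,0],[130,0.0189,0.0287,0,0,0,0],[130,0.0189,0.0287,0,0,0,0],[130,0.0189,0.0287,0,0,0,0],[130,0.0189,0.0287,0,0,0,0],[130,0.0189,0.0287,0,0,0,0],[130,0.0189,0.0287,0,0,0,0],[130,0.0189,0.0287,0,0,0,0],[130,0.0189,0.0287,0,0,0,0]]]}}

```text
clock: 4.55
position: [489.7, -87.0, 72.4]
ee_rot: [0.986, -0.169, 0.0, -0.0]
contact_force: [0.1, 1.4, -1.5]
gripper_width: 56.7
grasp_force: 64.6
```

>>> {"method": "servo_tool", "body": {"commands": [[[130,0,0,0.02,0,0,0.2],[130,0,0,0.018,0,0,0],[130,0,0,0.01,0,0,0],[130,0,0,0,0,0,0],[130,0,0,0,0,0,0]]]}}

```text
clock: 4.97
position: [489.4, -85.4, 24.0]
ee_rot: [0.985, -0.171, -0.001, 0.0]
contact_force: [0.2, 0.5, -1.5]
gripper_width: 56.5
grasp_force: 64.6
```

```bash
python3 go.py 489.6,-85.9,7,-19.6
```

```text
t 4.97 p [489.4 -85.4  24. ] psi -19.7 tilt [-0.07 -0.02] w 56.5 F [ 0.2  0.5 -1.5]
turn az -0.1 | then shift mm [ 0.3  0.4 17. ]
```

>>> {"method": "servo_tool", "body": {"commands": [[[130,0,0,0.008,0,0,0],[130,0,0,0.005,0,0,0],[130,0,0,0.003,0,0,0],[130,0,0,0.001,0,0,0],[130,0,0,0,0,0,0]]]}}

```text
clock: 5.38
position: [489.6, -85.1, 7.2]
ee_rot: [0.985, -0.172, -0.0, 0.0]
contact_force: [-0.8, 0.1, -1.2]
gripper_width: 56.9
grasp_force: 64.6
```

>>> {"method": "servo_tool", "body": {"commands": [[[60,0,0,0,0,0,0],[0,0,0,0,0,0,0],[0,0,0,0,0,0,0],[0,0,0,0,0,0,0],[0,0,0,-0.01,0,0,0],[0,0,0,-0.03,0,0,0],[0,0,0,-0.035,0,0,0],[0,0,0,-0.035,0,0,0],[0,0,0,0,0,0,0]]]}}

```text
clock: 6.13
position: [494.3, -85.2, 124.3]
ee_rot: [0.985, -0.171, 0.007, -0.001]
contact_force: [1.4, -0.2, 0.6]
gripper_width: 85.6
grasp_force: 0.0
```

```bash
python3 go.py 457,92,100,-15.2 404.9,-257.7,100,-12
```

```text
t 6.13 p [494.3 -85.2 124.3] psi -19.7 tilt [0.83 0.01] w 85.6 F [ 1.4 -0.2  0.6]
turn az -4.5 | then shift mm [ -82.5 -161.2   24.3]
turn az -7.7 | then shift mm [-51.6 187.4  24.3]
```

>>> {"method": "servo_tool", "body": {"commands": [[[0,0,0,0,0,0,-4.5],[0,-0.016,-0.032,0.003,0,0,0],[0,-0.016,-0.032,0.003,0,0,0],[0,-0.016,-0.032,0.003,0,0,0],[0,-0.016,-0.032,0.003,0,0,0],[0,-0.016,-0.032,0.003,0,0,0],[0,0,0,0,0,0,0],[0,0,0,0,0,0,0]]]}}

```text
clock: 6.8
position: [454.3, 91.8, 102.3]
ee_rot: [0.991, -0.131, 0.0, -0.0]
contact_force: [0.6, -0.6, 0.3]
gripper_width: 85.1
grasp_force: 0.0
```

```bash
cat > look.py <<'E'
import sys
from bench import cams
from h import *
out,P,r=sys.argv[1],[float(v) for v in sys.argv[2].split(",")],int(sys.argv[3])
o=[]
for n in("top","side"):
    d=cams.get_image(n);np.savez(out+n+".npz",**d);x,y=proj(d,P)[0].round().astype(int);print(n,"crop origin",x-r,y-r,"scale",400/2/r)
    o.append(cv2.convertScaleAbs(cv2.resize(d["frame"][y-r:y+r,x-r:x+r],(400,400),interpolation=cv2.INTER_CUBIC),alpha=1.6))
cv2.imwrite(f"pics/{out}.png",np.hstack(o))
E
python3 go.py 457,92,2,-15.2; python3 look.py m5 475,-80,3 25
```

```text
t 6.8 p [454.3  91.8 102.3] psi -15.1 tilt [0.01 0.01] w 85.1 F [ 0.6 -0.6  0.3]
turn az 0.1 | then shift mm [  2.5  -0.9 100.3]
top crop origin 324 164 scale 8.0
side crop origin 309 194 scale 8.0
```

View pics/m5.png

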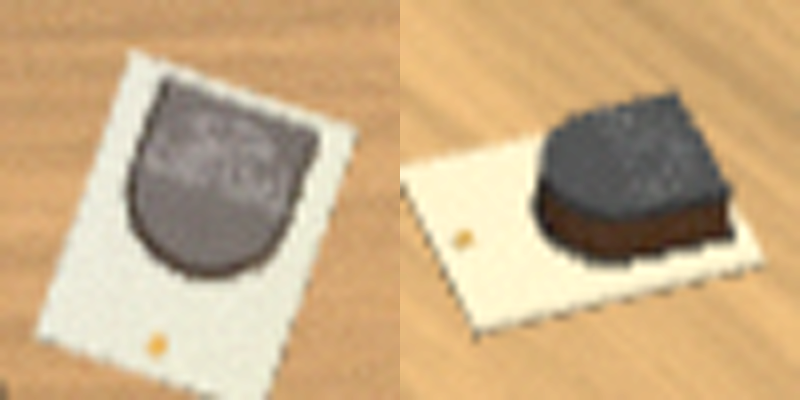

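The big heel fills its outline, with the straight edge away from the eyelet. Next is the shank.

>>> {"method": "servo_tool", "body": {"commands": [[[100,0.0025,-0.0005,0.03,0,0,0],[100,0,0,0.03,0,0,0],[100,0,0,0.02,0,0,0],[100,0,0,0.012,0,0,0],[100,0,0,0.006,0,0,0],[100,0,0,0.001,0,0,0],[100,0,0,0,0,0,0]]]}}

```text
clock: 7.48
position: [457.6, 89.3, 3.4]
ee_rot: [0.991, -0.134, 0.0, 0.0]
contact_force: [0.6, -0.8, 0.4]
gripper_width: 52.2
grasp_force: 0.0
```

>>> {"method": "servo_tool", "body": {"commands": [[[240,0,0,0,0,0,0],[240,0,0,0,0,0,0],[240,0,0,0,0,0,0],[240,0,0,0,0,0,0],[240,0,0,0,0,0,0],[240,0,0,0,0,0,0],[240,0,0,0,0,0,0]]]}}

```text
clock: 8.07
position: [457.9, 90.3, 4.5]
ee_rot: [0.991, -0.133, 0.001, -0.001]
contact_force: [-0.4, -0.6, 6.0]
gripper_width: 15.9
grasp_force: 59.7
```

>>> {"method": "servo_tool", "body": {"commands": [[[240,0,0,-0.01,0,0,0],[240,0,0,-0.03,0,0,0],[240,0,0,-0.03,0,0,0],[240,0,0,0,0,0,5.7],[240,0,0,0,0,0,0],[240,0,0,0,0,0,0]]]}}

```text
clock: 8.57
position: [456.8, 89.9, 73.5]
ee_rot: [0.983, -0.181, 0.0, -0.0]
contact_force: [0.8, -0.5, -0.8]
gripper_width: 16.2
grasp_force: 59.0
```

```bash
python3 go.py 554.5,-330.8,70,-20.8
```

```text
t 8.57 p [456.8  89.9  73.5] psi -20.9 tilt [0.01 0.03] w 16.2 F [ 0.8 -0.5 -0.8]
turn az -0.1 | then shift mm [240.7 358.6   3.5]
```

>>> {"method": "servo_tool", "body": {"commands": [[[240,0.02,0.0299,0,0,0,0],[240,0.02,0.0299,0,0,0,0],[240,0.02,0.0299,0,0,0,0],[240,0.02,0.0299,0,0,0,0],[240,0.02,0.0299,0,0,0,0],[240,0.02,0.0299,0,0,0,0],[240,0.02,0.0299,0,0,0,0],[240,0.02,0.0299,0,0,0,0],[240,0.02,0.0299,0,0,0,0],[240,0.02,0.0299,0,0,0,0]]]}}

```text
clock: 9.4
position: [535.9, -262.4, 71.5]
ee_rot: [0.983, -0.181, -0.002, -0.0]
contact_force: [0.8, 0.3, -0.0]
gripper_width: 16.1
grasp_force: 59.0
```

>>> {"method": "servo_tool", "body": {"commands": [[[240,0.02,0.0299,0,0,0,0],[240,0.02,0.0299,0,0,0,0],[240,0,0,0.02,0,0,0],[240,0,0,0.02,0,0,0],[240,0,0,0.01,0,0,0],[240,0,0,0,0,0,0],[240,0,0,0,0,0,0],[240,0,0,0,0,0,0]]]}}

```text
clock: 10.07
position: [553.4, -330.7, 24.0]
ee_rot: [0.983, -0.181, 0.0, 0.0]
contact_force: [0.4, 0.1, -0.2]
gripper_width: 16.3
grasp_force: 59.0
```

```bash
python3 go.py 554.5,-330.8,6.5,-20.8
```

```text
t 10.07 p [ 553.4 -330.7   24. ] psi -20.9 tilt [ 0.04 -0.04] w 16.3 F [ 0.4  0.1 -0.2]
turn az -0.1 | then shift mm [ 1.  -0.3 17.5]
```

Place, release partly (the hammer is near), lift.

>>> {"method": "servo_tool", "body": {"commands": [[[240,0.001,0,0.008,0,0,0],[240,0,0,0.005,0,0,0],[240,0,0,0.003,0,0,0],[240,0,0,0.001,0,0,0],[240,0,0,0,0,0,0],[240,0,0,0,0,0,0]]]}}

```text
clock: 10.57
position: [553.7, -330.9, 7.6]
ee_rot: [0.983, -0.182, 0.0, 0.0]
contact_force: [-1.8, 1.7, 6.5]
gripper_width: 16.4
grasp_force: 59.7
```

>>> {"method": "servo_tool", "body": {"commands": [[[140,0,0,0,0,0,0],[140,0,0,0,0,0,0],[140,0,0,0,0,0,0],[140,0,0,-0.01,0,0,0],[100,0,0,-0.03,0,0,0],[0,0,0,-0.035,0,0,0],[0,0,0,-0.03,0,0,-7.1],[0,0,0,0,0,0,-1.8],[0,0,0,0,0,0,0],[0,0,0,0,0,0,0]]]}}

```text
clock: 11.4
position: [553.4, -331.2, 111.7]
ee_rot: [0.994, -0.106, 0.0, -0.0]
contact_force: [0.0, 0.0, 0.1]
gripper_width: 85.3
grasp_force: 0.0
```

```bash
python3 go.py 404.9,-257.7,80,-12; python3 look.py m6 554,-331,3 25
```

```text
t 11.4 p [ 553.4 -331.2  111.7] psi -12.2 tilt [0.02 0.02] w 85.3 F [0.  0.  0.1]
turn az -0.2 | then shift mm [-160.5  -41.    31.7]
top crop origin 405 138 scale 8.0
side crop origin 388 230 scale 8.0
```

>>> {"method": "servo_tool", "body": {"commands": [[[0,-0.032,-0.0082,0,0,0,0],[0,-0.032,-0.0082,0,0,0,0],[0,-0.032,-0.0082,0,0,0,0],[0,-0.032,-0.0082,0,0,0,0],[0,-0.0325,-0.0082,0,0,0,0],[0,0,0,0.02,0,0,0],[0,0,0,0.012,0,0,0],[0,0,0,0,0,0,0],[0,0,0,0,0,0,0]]]}}

```text
clock: 12.25
position: [404.7, -257.5, 78.5]
ee_rot: [0.994, -0.105, -0.001, -0.0]
contact_force: [-0.4, 0.7, 0.6]
gripper_width: 85.3
grasp_force: 0.0
```

```bash
python3 go.py 404.9,-257.7,5,-12;  python3 look.py m7 410,-258,30 35; python3 -c "
import cv2,numpy as np
a=cv2.imread('pics/m6.png');b=cv2.imread('pics/m7.png');cv2.imwrite('pics/m67.png',cv2.resize(np.vstack([a,b]),(600,600)))"
```

```text
t 12.25 p [ 404.7 -257.5   78.5] psi -12.1 tilt [-0.16  0.03] w 85.3 F [-0.4  0.7  0.6]
turn az -0.1 | then shift mm [ 0.2  0.1 73.5]
top crop origin 374 175 scale 5.714285714285714
side crop origin 323 222 scale 5.714285714285714
```

View pics/m67.png

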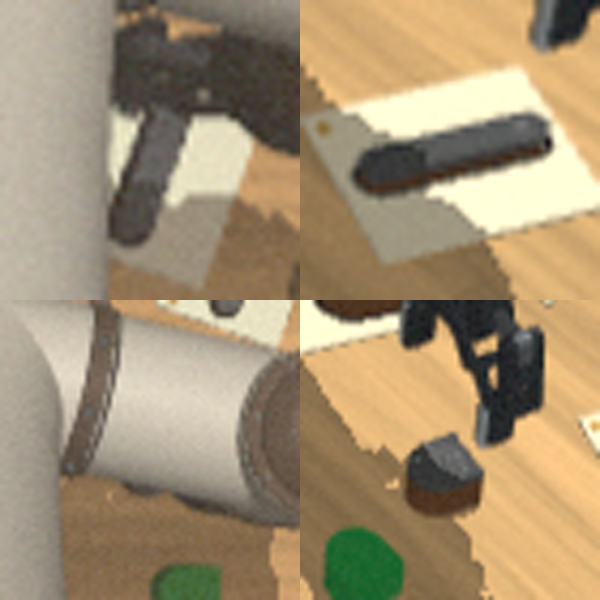

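The shank lies inside its outline. The fingers straddle the dark small heel, and the green one is clear below-left. Grasping.

>>> {"method": "servo_tool", "body": {"commands": [[[0,0,0,0.03,0,0,0],[0,0,0,0.02,0,0,0],[0,0,0,0.014,0,0,0],[0,0,0,0.009,0,0,0],[0,0,0,0,0,0,0]]]}}

```text
clock: 12.77
position: [404.7, -257.5, 5.0]
ee_rot: [0.994, -0.105, -0.002, -0.0]
contact_force: [-0.6, 0.3, 0.2]
gripper_width: 85.4
grasp_force: 0.0
```

>>> {"method": "servo_tool", "body": {"commands": [[[200,0,0,0,0,0,0],[200,0,0,0,0,0,0],[200,0,0,0,0,0,0],[200,0,0,0,0,0,0],[200,0,0,0,0,0,0],[200,0,0,0,0,0,0],[200,0,0,0,0,0,0],[200,0,0,0,0,0,0]]]}}

```text
clock: 13.43
position: [406.3, -257.9, 7.5]
ee_rot: [0.994, -0.105, 0.001, 0.0]
contact_force: [-1.0, 0.2, 6.3]
gripper_width: 37.1
grasp_force: 61.4
```

>>> {"method": "servo_tool", "body": {"commands": [[[200,0,0,-0.01,0,0,0],[200,0,0,-0.03,0,0,0],[200,0,0,-0.03,0,0,0],[200,0,0,0,0,0,-7.1],[200,0,0,0,0,0,-7.1],[200,0,0,0,0,0,-2.9],[200,0,0,0,0,0,0],[200,0,0,0,0,0,0]]]}}

```text
clock: 14.1
position: [405.1, -257.5, 76.3]
ee_rot: [0.999, 0.043, -0.0, -0.0]
contact_force: [-0.3, 0.5, -0.1]
gripper_width: 36.9
grasp_force: 60.6
```

```bash
python3 go.py 656.1,-123.3,70,5
```

```text
t 14.1 p [ 405.1 -257.5   76.3] psi 4.9 tilt [-0.    0.01] w 36.9 F [-0.3  0.5 -0.1]
turn az -0.1 | then shift mm [ 261.7 -111.8    6.3]
```

>>> {"method": "servo_tool", "body": {"commands": [[[200,0.0262,-0.0112,0,0,0,0],[200,0.0262,-0.0112,0,0,0,0],[200,0.0262,-0.0112,0,0,0,0],[200,0.0262,-0.0112,0,0,0,0],[200,0.0262,-0.0112,0,0,0,0],[200,0.0262,-0.0112,0,0,0,0],[200,0.0262,-0.0112,0,0,0,0],[200,0.0262,-0.0112,0,0,0,0],[200,0.0262,-0.0112,0,0,0,0],[200,0.0259,-0.011,0,0,0,0]]]}}

```text
clock: 14.93
position: [657.1, -122.5, 75.7]
ee_rot: [0.999, 0.043, -0.001, -0.0]
contact_force: [-0.1, -0.4, -0.7]
gripper_width: 36.8
grasp_force: 60.6
```

>>> {"method": "servo_tool", "body": {"commands": [[[200,0,0,0.02,0,0,0],[200,0,0,0.02,0,0,0],[200,0,0,0.01,0,0,0],[200,0,0,0,0,0,0],[200,0,0,0,0,0,0],[200,0,0,0,0,0,0]]]}}

```text
clock: 15.43
position: [656.9, -123.7, 27.4]
ee_rot: [0.999, 0.044, 0.001, 0.0]
contact_force: [-0.1, 1.4, 0.3]
gripper_width: 37.0
grasp_force: 60.6
```

```bash
python3 go.py 656.1,-123.3,9,5
```

```text
t 15.43 p [ 656.9 -123.7   27.4] psi 5.0 tilt [ 0.1  -0.02] w 37.0 F [-0.1  1.4  0.3]
turn az -0.0 | then shift mm [-0.8 -0.5 18.4]
```

>>> {"method": "servo_tool", "body": {"commands": [[[200,-0.0006,0,0.008,0,0,0],[200,0,0,0.005,0,0,0],[200,0,0,0.003,0,0,0],[200,0,0,0.002,0,0,0],[200,0,0,0,0,0,0],[200,0,0,0,0,0,0]]]}}

```text
clock: 15.93
position: [655.4, -123.5, 10.5]
ee_rot: [0.999, 0.044, -0.0, 0.0]
contact_force: [-4.5, 1.3, 9.5]
gripper_width: 37.1
grasp_force: 61.8
```

>>> {"method": "servo_tool", "body": {"commands": [[[100,0,0,0,0,0,0],[0,0,0,0,0,0,0],[0,0,0,0,0,0,0],[0,0,0,0,0,0,0],[0,0,0,-0.01,0,0,0],[0,0,0,-0.03,0,0,0],[0,0,0,-0.035,0,0,0],[0,0,0,-0.03,0,0,0],[0,0,0,0,0,0,0]]]}}

```text
clock: 16.68
position: [660.3, -124.0, 122.0]
ee_rot: [0.999, 0.045, 0.007, 0.001]
contact_force: [1.2, -0.6, 1.6]
gripper_width: 85.1
grasp_force: 0.0
```

>>> {"method": "servo_tool", "body": {"commands": [[[0,0,0,0,0,0,-7.1],[0,0,0,0,0,0,-7.1],[0,0,0,0,0,0,-7.1],[0,0,0,0,0,0,-7.1],[0,0,0,0,0,0,-7.1],[0,0,0,0,0,0,-7.1],[0,0,0,0,0,0,-1.4],[0,0,0,0,0,0,0]]]}}

```text
clock: 17.35
position: [655.7, -123.4, 113.6]
ee_rot: [0.91, 0.414, 0.0, 0.0]
contact_force: [0.3, 0.1, -0.5]
gripper_width: 85.8
grasp_force: 0.0
```

```bash
python3 go.py 571.5,333,80,49
```

```text
t 17.35 p [ 655.7 -123.4  113.6] psi 48.9 tilt [ 0.02 -0.  ] w 85.8 F [ 0.3  0.1 -0.5]
turn az -0.1 | then shift mm [ 289.2 -363.    33.6]
```

>>> {"method": "servo_tool", "body": {"commands": [[[0,0.0222,-0.0279,0,0,0,0],[0,0.0222,-0.0279,0,0,0,0],[0,0.0222,-0.0279,0,0,0,0],[0,0.0222,-0.0279,0,0,0,0],[0,0.0222,-0.0279,0,0,0,0],[0,0.0222,-0.0279,0,0,0,0],[0,0.0222,-0.0279,0,0,0,0],[0,0.0222,-0.0279,0,0,0,0],[0,0.0222,-0.0279,0,0,0,0],[0,0.0222,-0.0279,0,0,0,0]]]}}

```text
clock: 18.18
position: [590.2, 228.9, 113.7]
ee_rot: [0.91, 0.414, 0.0, 0.0]
contact_force: [0.5, -0.3, 1.2]
gripper_width: 85.3
grasp_force: 0.0
```

>>> {"method": "servo_tool", "body": {"commands": [[[0,0.0222,-0.0279,0,0,0,0],[0,0.0222,-0.0279,0,0,0,0],[0,0.0222,-0.0279,0,0,0,0],[0,0,0,0.02,0,0,0],[0,0,0,0.014,0,0,0],[0,0,0,0,0,0,0],[0,0,0,0,0,0,0],[0,0,0,0,0,0,0]]]}}

```text
clock: 18.85
position: [571.9, 332.3, 80.3]
ee_rot: [0.91, 0.414, 0.001, 0.0]
contact_force: [-0.1, 0.5, 1.4]
gripper_width: 85.2
grasp_force: 0.0
```

```bash
python3 go.py 571.5,333,3,49;  python3 look.py m8 572,333,12 30; python3 - <<'E'
from h import *
d=dict(np.load("m8top.npz"));f=d["frame"]
a=cv2.convertScaleAbs(cv2.resize(f[115:215,320:460],(560,400),interpolation=cv2.INTER_CUBIC),alpha=1.6)
b=cv2.imread("pics/m8.png");b=cv2.resize(b,(400,200));b=cv2.copyMakeBorder(b,0,0,0,160,0)
cv2.imwrite("pics/m9.png",np.vstack([a,b]))
E
```

```text
t 18.85 p [571.9 332.3  80.3] psi 48.9 tilt [0.08 0.03] w 85.2 F [-0.1  0.5  1.4]
turn az -0.1 | then shift mm [ 0.3 -0.8 77.3]
top crop origin 184 128 scale 6.666666666666667
side crop origin 251 113 scale 6.666666666666667
```

View pics/m9.png

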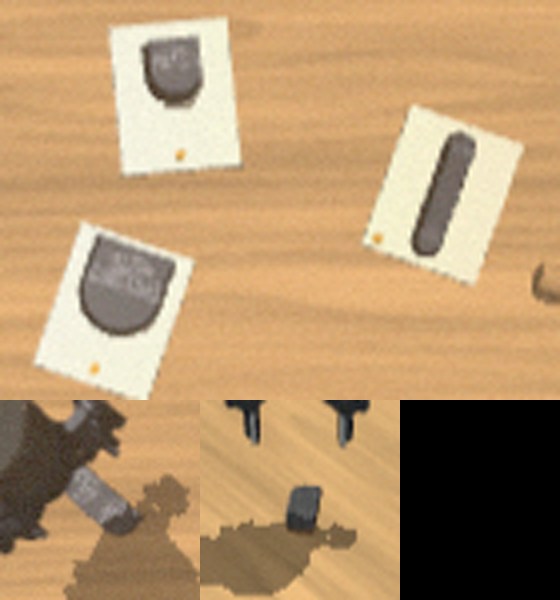

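All three pieces placed so far sit within their outlines, right way round. The toe piece is centred between the fingers. Grasping it.

>>> {"method": "servo_tool", "body": {"commands": [[[60,0,-0.0005,0.03,0,0,0],[60,0,0,0.022,0,0,0],[60,0,0,0.016,0,0,0],[60,0,0,0.01,0,0,0],[60,0,0,0,0,0,0],[60,0,0,0,0,0,0]]]}}

```text
clock: 19.45
position: [571.4, 332.7, 1.9]
ee_rot: [0.91, 0.415, 0.0, 0.0]
contact_force: [-0.3, 0.4, 1.3]
gripper_width: 65.1
grasp_force: 0.0
```

>>> {"method": "servo_tool", "body": {"commands": [[[215,0,0,0,0,0,0],[215,0,0,0,0,0,0],[215,0,0,0,0,0,0],[215,0,0,0,0,0,0],[215,0,0,0,0,0,0],[215,0,0,0,0,0,0],[215,0,0,0,0,0,0],[215,0,0,0,0,0,0]]]}}

```text
clock: 20.12
position: [571.7, 333.4, 3.1]
ee_rot: [0.91, 0.415, 0.001, -0.0]
contact_force: [-1.3, -0.4, 5.8]
gripper_width: 29.7
grasp_force: 61.2
```

>>> {"method": "servo_tool", "body": {"commands": [[[215,0,0,-0.01,0,0,0],[215,0,0,-0.03,0,0,0],[215,0,0,-0.03,0,0,0],[215,0,0,0,0,0,-7.1],[215,0,0,0,0,0,-7.1],[215,0,0,0,0,0,-7.1],[215,0,0,0,0,0,-7.1],[215,0,0,0,0,0,-0.4],[215,0,0,0,0,0,0],[215,0,0,0,0,0,0]]]}}

```text
clock: 20.95
position: [570.7, 332.6, 71.4]
ee_rot: [0.779, 0.627, -0.0, -0.0]
contact_force: [0.3, 0.1, -0.5]
gripper_width: 30.1
grasp_force: 60.6
```

```bash
python3 go.py 666.7,106.9,70,77.7
```

```text
t 20.95 p [570.7 332.6  71.4] psi 77.7 tilt [-0.01 -0.  ] w 30.1 F [ 0.3  0.1 -0.5]
turn az -0.0 | then shift mm [-200.1  141.9    1.4]
```

>>> {"method": "servo_tool", "body": {"commands": [[[215,-0.025,0.0177,0,0,0,0],[215,-0.025,0.0177,0,0,0,0],[215,-0.025,0.0177,0,0,0,0],[215,-0.025,0.0177,0,0,0,0],[215,-0.025,0.0177,0,0,0,0],[215,-0.025,0.0177,0,0,0,0],[215,-0.025,0.0177,0,0,0,0],[215,-0.025,0.0177,0,0,0,0]]]}}

```text
clock: 21.62
position: [667.4, 105.8, 71.3]
ee_rot: [0.779, 0.627, -0.0, -0.0]
contact_force: [0.2, -0.6, 0.1]
gripper_width: 30.1
grasp_force: 60.6
```

>>> {"method": "servo_tool", "body": {"commands": [[[215,0,0,0.02,0,0,0],[215,0,0,0.02,0,0,0],[215,0,0,0.01,0,0,0],[215,0,0,0,0,0,0],[215,0,0,0,0,0,0],[215,0,0,0,0,0,0]]]}}

```text
clock: 22.12
position: [667.8, 108.0, 22.4]
ee_rot: [0.778, 0.628, 0.001, 0.0]
contact_force: [0.2, -0.1, -0.3]
gripper_width: 29.7
grasp_force: 60.6
```

```bash
python3 go.py 666.7,106.9,6,77.7
```

```text
t 22.12 p [667.8 108.   22.4] psi 77.9 tilt [0.11 0.02] w 29.7 F [ 0.2 -0.1 -0.3]
turn az 0.2 | then shift mm [-1.3 -0.8 16.4]
```

>>> {"method": "servo_tool", "body": {"commands": [[[215,-0.001,-0.0005,0.007,0,0,0],[215,0,0,0.005,0,0,0],[215,0,0,0.003,0,0,0],[215,0,0,0.001,0,0,0],[215,0,0,0,0,0,0],[215,0,0,0,0,0,0]]]}}

```text
clock: 22.62
position: [666.1, 106.5, 6.2]
ee_rot: [0.778, 0.628, -0.0, -0.0]
contact_force: [-2.9, 0.5, 5.7]
gripper_width: 30.1
grasp_force: 61.2
```

>>> {"method": "servo_tool", "body": {"commands": [[[100,0,0,0,0,0,0],[0,0,0,0,0,0,0],[0,0,0,0,0,0,0],[0,0,0,0,0,0,0],[0,0,0,-0.01,0,0,0],[0,0,0,-0.03,0,0,0],[0,0,0,-0.035,0,0,0],[0,0,0,-0.035,0,0,0],[0,0,0,-0.03,0,0,0],[0,0,0,0,0,0,0]]]}}

```text
clock: 23.45
position: [670.6, 107.2, 154.7]
ee_rot: [0.778, 0.629, 0.007, 0.004]
contact_force: [0.8, 0.8, 0.2]
gripper_width: 85.1
grasp_force: 0.0
```

>>> {"method": "servo_tool", "body": {"commands": [[[0,0,-0.04,0,0,0,0],[0,0.0,-0.04,0,0,0,0],[0,0.04,0,0,0,0,0],[0,0.04,0,0,0,0,0],[0,0.04,0,0,0,0,0],[0,0.04,0,0,0,0,0],[0,0.04,0,0,0,0,0],[0,0,0,0,0,0,0],[0,0,0,0,0,0,0]]]}}

```text
clock: 24.2
position: [630.0, 320.9, 144.6]
ee_rot: [0.777, 0.629, -0.0, -0.0]
contact_force: [0.1, -0.7, 0.6]
gripper_width: 85.6
grasp_force: 0.0
```

```bash
python3 go.py; cat > fin.py <<'E'
from meas import *
from bench import cams
D={n:cams.get_image(n) for n in("top","side")}
T=dict(heel=(465.1,-77.2,-19.6,18,27),small=(632.2,-125.4,5,18,33),toe=(649.1,110.7,-12.3,18,15),shank=(554.5,-330.8,-20.8,0,15))
V=[]
for k,(x,y,a,o,h) in T.items():
    q=np.radians(a);P=[x+o*np.cos(q),y+o*np.sin(q),h]
    d=D["top"];c=proj(d,P)[0].round().astype(int)
    u=cv2.resize(d["frame"][c[1]-20:c[1]+20,c[0]-20:c[0]+20],None,fx=8,fy=8,interpolation=cv2.INTER_CUBIC)
    v=u.max(2).astype(int);t=np.median(v[140:180,140:180]);card=np.percentile(v,80)
    m=((v>0.68*t)&(v<(t+card)/2+0)).astype(np.uint8);m=cv2.morphologyEx(m,cv2.MORPH_OPEN,np.ones((15,15)))
    cs,_=cv2.findContours(m,cv2.RETR_EXTERNAL,cv2.CHAIN_APPROX_NONE);cc=max(cs,key=lambda z:cv2.pointPolygonTest(z,(160,160),True))
    w=plane(d,(cc.reshape(-1,2)+.5)/8-.5+c-20,h)[:,:2]
    R=cv2.minAreaRect(w.astype(np.float32));e=np.array(R[0])-[x,y];loc=(e[0]*np.cos(q)+e[1]*np.sin(q),-e[0]*np.sin(q)+e[1]*np.cos(q))
    print(k,"in card",np.round(loc,1),"size",np.round(R[1],1),"dyaw",round((R[2]-a+45)%90-45,1))
    vis=cv2.convertScaleAbs(u,alpha=1.6);cv2.drawContours(vis,[cc],-1,(0,255,0),1);V.append(cv2.resize(vis,(200,200)))
s=cv2.convertScaleAbs(cv2.resize(D["side"]["frame"][110:380,200:500],(400,360)),alpha=1.5)
t=cv2.convertScaleAbs(cv2.resize(D["top"]["frame"][90:290,130:550],(400,190)),alpha=1.5)
cv2.imwrite("pics/fin.png",np.vstack([np.hstack(V),np.hstack([s,cv2.copyMakeBorder(t,0,170,0,0,0)])]))
E
python3 fin.py
```

```text
t 24.2 p [630.  320.9 144.6] psi 78.0 tilt [-0.02 -0.01] w 85.6 F [ 0.1 -0.7  0.6]
heel in card [17.7  0.3] size [65.5 65.8] dyaw -1.1
small in card [16.8  0.4] size [43.5 40.1] dyaw -1.0
toe in card [15.4 -1.3] size [84.8 41.1] dyaw -0.2
shank in card [-3.3  2. ] size [ 25.6 101.4] dyaw -0.0
```

View pics/fin.png

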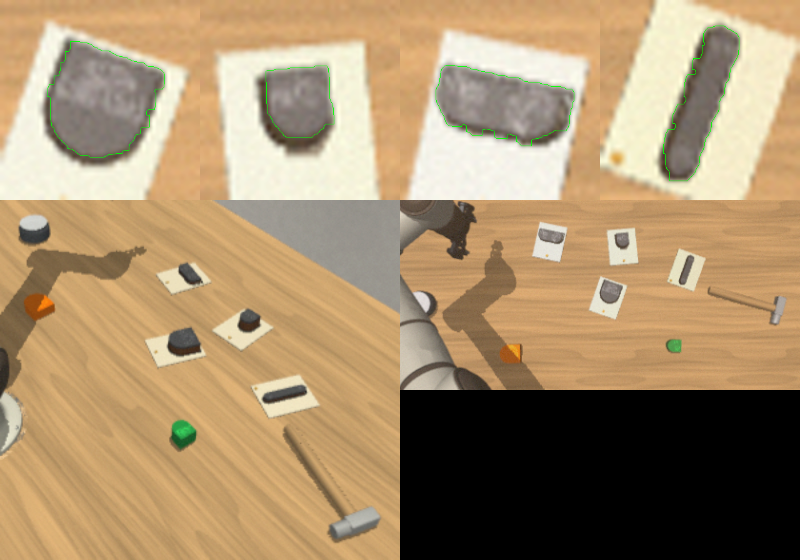

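The crops show all four pieces flat on their own cards, within about 3.5 mm of the outline centres and 1° of their direction. The tin and hammer are still in place and the gripper is clear. Handing in.

```bash
python3 -c "from bench import ticket; print(ticket.job_done())"
```

```text
the job is handed in; nothing more can be done
None
```

I laid all four pieces on their own cards and handed the job in at about 24 s; the last pictures put each within about 3.5 mm and 1° of its outline, hammer and tin not touched, but no verdict was shown.

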